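Park the heater of the vacuum former and hold its clamp frame at the balance point

TASK

Clear the bench-top vacuum former for loading: push the heater hood back along its rails until it is fully home against its stop, then turn the swing catch on top of it all the way round until its toe lies behind the keeper and locks the hood there. Then take the clamp frame by its bar, swing it up and hold it dead upright, balanced over its hinge: it has no stay, so do not let it drop shut or flop back towards the heater, and finish with the bar still firmly gripped and the frame still, so that I can lay in the sheet. Leave the plaster cast, the tape and the jar in front of the machine where they are.

Things in the scene. Friction and masses are not known exactly. Their poses are not given: they have to be found in the camera images.
- former: Bench-top vacuum former, fixed on the table, sideways to the robot: grey base 360 mm wide. Origin on the table below the middle of the frame's hinge line; x points from its front to its back (the way the heater goes home), y along the hinge line, z up. Platen chamber 66 mm high from x -200 to +35, rear deck 46 mm high to x +341. Rails along x at y = -150 and 150, 140 mm high, posts 152 mm high.
- hinge (a point): Middle of the clamp frame's hinge line, 84 mm above the table, fixed to the machine.
- frame (a joint): Clamp frame about its hinge line (rad): 0 shut on the chamber, 1.571 exactly upright, stop at 1.9 leaning back over the heater. An open aluminium rectangle 200 x 230 mm, 14 mm thick, 0.5 to 1 kg, weight even about its own plane, so it balances exactly upright; the hinge runs freely and the frame falls to whichever side it leans.
- frame_bar (a point): Middle of the frame's handle: round steel bar 14 mm thick, 112 mm long between its lugs, parallel to the hinge line, 255 mm from it, 45 mm outside the frame's edge. Shut, it lies in front of the machine (x -255 mm, 84 mm high) with nothing below it; upright it is the frame's top, 339 mm high. It may turn between the fingers as the frame swings.
- heater (a joint): Travel of the heater hood along the rails (m): 0 fully forward over the frame, 0.25 fully home at the back against its stop; starts at 0 to 0.06. About 2.5 N of friction; it stays where it is left. While it is forward the frame cannot be raised.
- heater_bar (a point): Middle of the hood's handle: round steel bar 14 mm thick, 112 mm long between its lugs, parallel to the machine's y axis, 150 mm high, at machine x -215 mm plus the heater's travel, 40 mm in front of the hood's front face. The hood is an aluminium box 210 mm along x, 250 wide, from 112 to 168 mm high.
- catch (a joint): Swing catch on the hood (rad): 0 to 0.3 at the start, unlocked (arm about along the machine's -y, towards its middle); 1.571 fully locked at its stop (arm pointing to the machine's front, its toe just behind the keeper, blocking the hood). Turns clockwise seen from above to lock; friction 0.03 N m, stays where left. Turn it only with the hood fully home, else the toe fouls the keeper.
- catch_knob (a point): Top of the catch's knob, an upright black cylinder 16 mm in diameter, standing 35 mm above its flat arm (12 mm wide, 176 to 184 mm high); its top is 219 mm high. It goes round the pivot at a radius of 55 mm.
- catch_pivot (a point): Top of the catch's pivot, 188 mm high, at machine y +85 mm, 95 mm behind the hood's front face; it travels with the hood. The arm reaches 85 mm from it and ends in a toe 20 mm wide to one side.
- keeper (a point): Inner end of the keeper: a fixed steel finger 8 mm thick, 174 to 192 mm high, that reaches in from a post beside the rail over the hood's edge, from machine y 182 to 104 mm at x 77; the hood slides under it. The locked catch's toe lies just behind it (towards the machine's back).
- heel_cast: Bystander: white plaster heel cast, a dome 74 mm in diameter and 73 high, on the table in front of the machine. Origin: centre of its underside.
- tape_roll: Bystander: roll of tape lying flat, 104 mm in diameter, 38 high, on the table in front of the machine. Origin: centre of its underside.
- talc_jar: Bystander: white jar 64 mm in diameter, 85 high, on the table in front of the machine. Origin: centre of its underside.

How it is judged (in metres and radians):
On the way, in this order (a step that is already met when the one before it is completed fails the run):
1. the heater hood is pushed fully home (value of joint heater above 0.244 m), for 0.2 s.
2. the catch is turned fully round, locking the hood (value of joint heater above 0.244 m and value of joint catch above 1.4 rad), for 0.2 s.
3. the clamp frame is held still and upright in the fingers (value of joint frame between 1.491 and 1.651 rad and velocity of joint frame between -0.06 and 0.06 rad/s and contact force between the fingers and frame above 2 N), for 0.4 s.
At the end, for the whole second after the job is handed in: The hood is home (within 6 mm of its stop), the catch turned to at least 1.40 rad, and the clamp frame stands within 0.08 rad (4.6 degrees) of upright, still (under 0.06 rad/s), gripped by the fingers with more than 2 N (all of step 2 and all of step 3); the arm keeps its last pose, push and grip.
It fails at once if the clamp frame flops back towards the heater (beyond 1.80 rad) (value of joint frame above 1.8 rad).
It fails at once if the clamp frame is dropped shut (falls faster than 2 rad/s) (velocity of joint frame below -2 rad/s).
It fails at once if the cast, tape or jar is moved by more than 30 mm (distance of any of heel_cast, tape_roll, talc_jar from where it was at the start of the episode above 0.03 m).
It also fails if it takes over 67 s, if anything falls off the work surface, if the arm or the gripper's body presses on something with over 40 N, if the wrist force passes 120 N, or if a joint passes its speed limit or range.

ROBOT

A 6-joint arm with a two-finger parallel gripper is mounted at the origin on the work surface. World frame = base frame: x ahead of the robot, y to its left, z up, the work surface at z = 0. Lengths are in mm, angles in degrees, forces in N, time in s.
With the tool pointing down it reaches from about 350 to 800 mm from the base axis. Payload 7.3 kg.
Tool frame: the origin (TCP) lies at the very end of the fingers, on their centre line; the grasp point (between the pads) lies 19 mm behind it; z points along the fingers, y is the direction in which the jaws open and shut (so a half turn about z gives the same grasp; the last joint's range is limited). The gripper opens to 85 mm and grips with 20 to 120 N. Pads are 22 mm wide; open, the fingers measure 114 mm over their backs; the gripper's body (76 mm by 85 mm) begins 54 mm behind the grasp point. The pads swing forward as they close: fully open they stand 13 mm farther back than shut.
Start: joints at [68.812, 19.595, 87.324, -0, 73.075, -8.365], TCP at [116.5, 511.93, 231.322] pointing down, gripper open.
Joint ranges: [-145.02, 145.02], [-44.19, 115.74], [2.07, 154.8], [-57.11, 237.11], [16.16, 152.29], [-177.93, 177.93]. Speed limits (degrees/s): [147.25, 147.25, 180, 180, 180, 180].

INTERFACE

Orientations are given as [roll, pitch, yaw] about the fixed x, y, z axes, in that order (R = Rz(yaw) Ry(pitch) Rx(roll)).
In Python, from workcell import readout, eyes, workorder gives the robot as it stands.
- The arm moves only by the tool servo_tool, never from a script. Its argument "moves" is one flat list of numbers, 4 for each row, row after row: the shift along the tool's x, y, z in mm, then the turn about the tool's z in rad. In form: [dx, dy, dz, twist, dx, dy, dz, twist, ...]. A call has 1 to 12 rows; each row shifts and turns the pose as measured when the row begins, along the tool's axes as they then stand; what a row does not reach is not made up. A row lasts 1/12 s, in which the tool goes at most 41.7 mm and 7.16 degrees, less where a joint would pass 70% of its speed; a pose out of reach is approached as far as the arm can. A call is refused whole if a number of a shift passes 41.7 or a number of a turn 0.125, either way. A call with a gripper value outside its range is refused whole. "hand" is the finger opening in mm, from 0 to 85.4, set as the call begins (left out, the last holds). The fingers move at their own pace and stop on an object; the grip force is fixed at half the most. Time passes only in rows, so rows that do not move let the fingers close. It gives the time, the measured TCP pose, the force and the opening at its end, in the units of the state.
- readout.read_state(): the state, without advancing time (a new reading comes with each control period).
- eyes.capture(name): name is "scene" or "top" or "wrist"; returns a dict with "pixels" (480x640x3 uint8, blue, green, red), "z_map" (480x640 float32, mm along the optical axis (not along the pixel's ray), 0 where there is no reading), "fx", "fy", "cx", "cy" (pixels), "T" (4x4, takes a point from camera to world coordinates). Camera axes: x right, y down, z forward; pixel columns grow to the right and rows downward; lengths in mm; the calibration is good to about 2 mm. A picture is of the moment at which its call begins.
- workorder.finish_job(): hands the job in, once; it reports no verdict.
The state is a dict: "t": time; "joints": joint angles; "dq": joint speeds; "effort": joint torques, N m; "ee_pos": TCP position; "eef_rot": TCP orientation; "wrist_force": force on the tool from outside, world axes, zero at the start; "torque": the same for the moment, N m; "width": finger opening in mm.
Only numpy, scipy, OpenCV 4.12 (cv2) and the standard library are available. Lean on these libraries where they do the work, as an engineer would, in place of code of your own. Each camera call takes 0.05 s, during which the arm holds its last target. There are 200 camera calls.

## Working session

There is one attempt and no reset: what is moved stays moved. The work goes in short steps, Python scripts to look and compute and a tool call to move; the robot and the scene stay as the last step left them, time stands still between calls to the robot, and variables do not carry over. Pictures are saved under pics/ and viewed, about 8 in all and at most 12, crops included, and the job is handed in when it is done.

Besides the shell and the picture viewer there is one more tool, called after "Request:" as name(argument=value, ...) on one line, values as JSON. servo_tool: Moves the arm, as the interface text tells. Its arguments: {"type":"object","properties":{"moves":{"type":"array","items":{"type":"number"}},"hand":{"type":"number"}},"required":["moves"]}

```bash
mkdir -p pics; ls; python3 - <<'E'
from workcell import readout, eyes
import cv2,numpy as np
print(readout.read_state())
ims=[]
for n in("scene","top"):
    c=eyes.capture(n); np.savez(f"pics/{n}0.npz",**c); cv2.imwrite(f"pics/{n}0.png",c["pixels"])
    print(n,c["fx"],c["cx"],c["cy"],c["T"].round(3).tolist())
E
```

```text
pics
{'t': 0.0, 'joints': array([ 6.88109300e+01,  1.96371861e+01,  8.73791566e+01, -1.02357891e-03,
        7.30769598e+01, -8.36590613e+00]), 'dq': array([-0.0256433 , -0.05640522, -0.22462262, -0.0028789 ,  0.06536509,
       -0.01559357]), 'effort': array([-1.27643998e-03, -4.33676970e+01, -2.46020222e+01, -3.60929116e-04,
        7.87050929e-03,  3.67856137e-05]), 'ee_pos': array([116.35314303, 511.5040932 , 230.60746126]), 'eef_rot': array([-1.79907548e+02, -1.26066254e-02,  1.67177125e+02]), 'wrist_force': array([ 0.09533794,  0.07202454, -0.42954346]), 'torque': array([0.01548762, 0.03969514, 0.02987282]), 'width': 85.35099394597226}
scene 447.2429462405825 314.4176880899818 237.50827102122022 [[-0.541, 0.459, -0.705, 1099.9], [0.841, 0.32, -0.437, 260.041], [0.025, -0.829, -0.559, 591.121], [0.0, 0.0, 0.0, 1.0]]
top 621.4795392344863 319.26408073868055 244.58423811285832 [[0.02, -0.99, 0.142, 377.965], [-1.0, -0.022, -0.014, -96.384], [0.017, -0.141, -0.99, 1369.872], [0.0, 0.0, 0.0, 1.0]]
```

View pics/scene0.png

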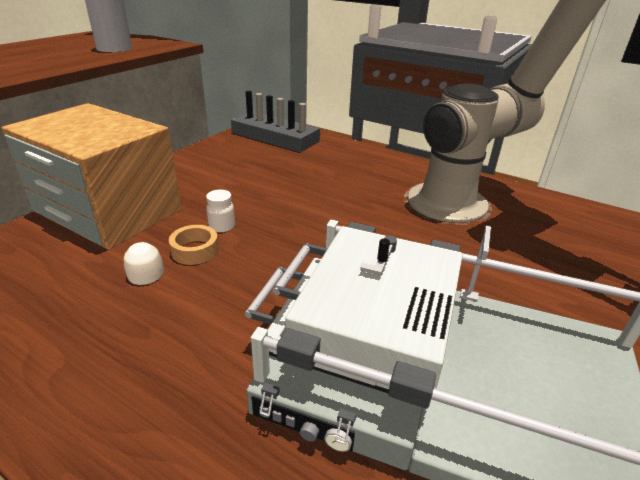

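View pics/top0.png

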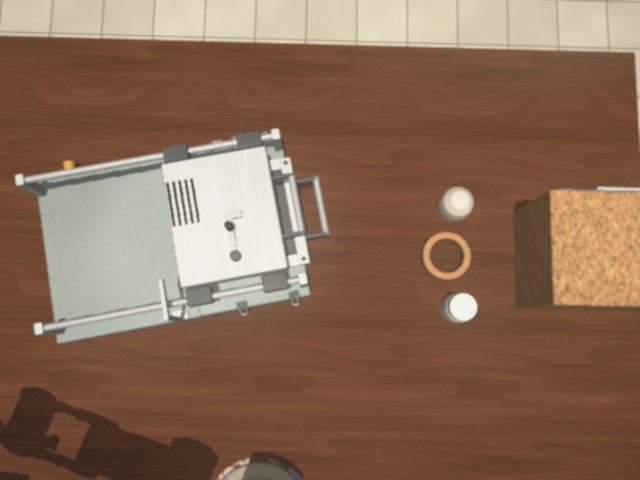

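The top view shows the machine with its front facing world −y: frame bar around (321,207), heater bar around (295,207), knob (235,256) or (230,226). The bystanders are at cols 430-480. I'll enlarge this view.

```bash
python3 - <<'E'
import cv2
im=cv2.imread("pics/top0.png")[120:310,150:340]
cv2.imwrite("pics/crop1.png",cv2.resize(im,(600,600),interpolation=cv2.INTER_CUBIC))
E
```

```text
(no output)
```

View pics/crop1.png

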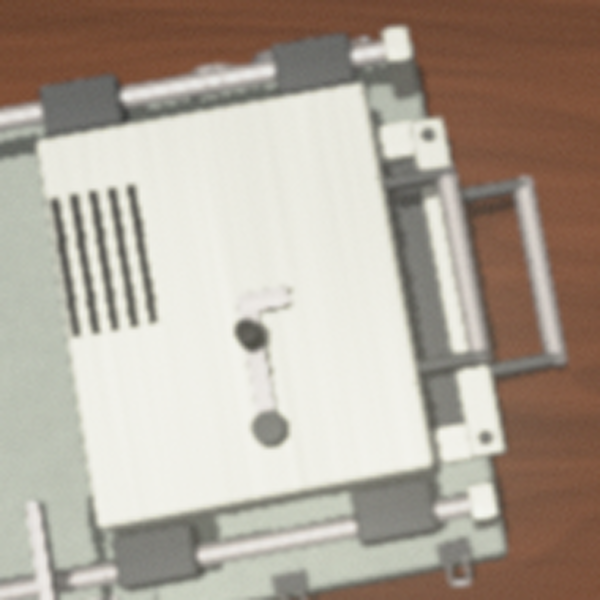

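```bash
cat >h.py <<'E'
import numpy as np
def M(p,pose):  # machine->world
    x,y,a=pose; c,s=np.cos(a),np.sin(a); p=np.asarray(p,float)
    return np.array([x+c*p[0]-s*p[1], y+s*p[0]+c*p[1], p[2]])
def proj(c,P):
    q=np.linalg.inv(c["T"])@np.r_[P,1]; return np.array([c["fx"]*q[0]/q[2]+c["cx"],c["fy"]*q[1]/q[2]+c["cy"]])
E
python3 - <<'E'
from h import *
from scipy.optimize import least_squares
c=dict(np.load("pics/top0.npz"))
px=np.array([(365,85),(432,465),(100,527),(38,142),(448,178),(480,352),(526,182),(556,358),(247,331),(270,427),(33,503)])/3.158-0.35+[150,120]
def f(v):
    pose=v[:3];s=v[3]*1;a=v[4]
    pts=[(-175+s,-125,168),(-175+s,125,168),(35+s,125,168),(35+s,-125,168),(-215+s,-56,157),(-215+s,56,157),(-255,-56,91),(-255,56,91),
     (-80+s-55*np.sin(a),85-55*np.cos(a),219),(-80+s,85,188),(77,104,192)]
    return (np.array([proj(c,M(p,pose)) for p in pts])-px).ravel()
r=least_squares(f,[500,250,1.75,30,.1],x_scale=[100,100,.1,10,.1],loss="soft_l1")
print(r.x,np.degrees(r.x[2])); print(r.fun.reshape(-1,2).round(1))
pose=r.x[:3]; np.save("pose.npy",r.x)
s=r.x[3]
for n,p in dict(hinge=(0,0,84),hb=(-215+s,0,150),hbhome=(35,0,150),fb=(-255,0,84),fbup=(0,0,339),pivhome=(170,85,188),knobhome0=(170-55*np.sin(r.x[4]),85-55*np.cos(r.x[4]),219),knoblock=(115,85,219),keeper=(77,104,180)).items(): print(n,M(p,pose).round(0), np.hypot(*M(p,pose)[:2]).round())
# bystanders from depth
z=c["z_map"]
for n,u,v in(("cast",457,203),("tape",446,256),("jar",460,307)):
    d=z[v,u]; print(n,(c["T"]@[(u-c["cx"])/c["fx"]*d,(v-c["cy"])/c["fy"]*d,d,1]).round(0))
E
```

```text
[ 5.91904710e+02  1.33536701e+02  1.77712941e+00  1.06852031e+01
 -5.66278684e-03] 101.82201472502263
[[ 0.3 -1.4]
 [ 1.5  0.8]
 [-0.7  1.1]
 [-0.6 -0.9]
 [ 0.1  0.1]
 [ 0.1 -0.7]
 [-0.1  2.5]
 [ 0.3 -1.8]
 [ 0.   0.1]
 [-0.2  0.4]
 [-0.2 -0.1]]
hinge [592. 134.  84.] 607.0
hb [634. -66. 150.] 637.0
hbhome [585. 168. 150.] 608.0
fb [ 644. -116.   84.] 655.0
fbup [592. 134. 339.] 607.0
pivhome [474. 283. 188.] 552.0
knobhome0 [528. 294. 219.] 604.0
knoblock [485. 229. 219.] 536.0
keeper [474. 188. 180.] 510.0
cast [ 660. -407.   72.    1.]
tape [ 554. -397.    3.    1.]
jar [ 438. -408.   82.    1.]
```

```bash
cat >>h.py <<'E'
pose=np.array([591.9,133.54,1.77713])
def st():
    from workcell import readout
    from scipy.spatial.transform import Rotation as R
    s=readout.read_state(); return s,R.from_euler("xyz",s["eef_rot"],degrees=True).as_matrix()
def inm(P):  # world->machine
    c,s=np.cos(pose[2]),np.sin(pose[2]); d=np.asarray(P)-[*pose[:2],0]
    return np.array([c*d[0]+s*d[1],-s*d[0]+c*d[1],d[2]])
def yawm(Rm): # tool yaw rel. to jaws-along-machine-x, deg
    return (np.degrees(np.arctan2(Rm[1,0],Rm[0,0])-pose[2])-90+180)%360-180
def goto(p,yaw=0.):   # machine target; prints needed twist, and tool shift after the twist
    s,Rm=st(); tw=-np.radians(yaw-yawm(Rm))
    c,q=np.cos(tw),np.sin(tw); R2=Rm@np.array([[c,-q,0],[q,c,0],[0,0,1]])
    print("t",s["t"],"at",inm(s["ee_pos"]).round(1),"yaw",yawm(Rm).round(2),"rot",s["eef_rot"].round(2),"F",s["wrist_force"].round(1),"w",round(s["width"],1))
    print("twist",tw.round(3),"shift",(R2.T@(M(p,pose)-s["ee_pos"])).round(1))
E
python3 -c "
from h import *
goto((-245,0,290))"
```

```text
t 0.1 at [467.5 388.  230.7] yaw -24.64 rot [-1.7992e+02 -1.0000e-02  1.6718e+02] F [0.3 0.9 0.2] w 85.3
twist -0.43 shift [-388.  -712.5  -58.8]
```

Request:
servo_tool(moves=[0,0,-15,-0.1075,0,0,-15,-0.1075,0,0,-15,-0.1075,0,0,-15,-0.1075,0,0,0,0], hand=0)

```text
t: 0.52
ee_pos: [115.7, 510.0, 289.5]
eef_rot: [-179.5, -0.3, -167.1]
wrist_force: [0.2, 0.8, 0.6]
width: 25.6
```

```bash
python3 -c "
from h import *
goto((-245,0,290))"
```

```text
t 0.5167 at [466.  388.9 289.5] yaw 1.09 rot [-179.51   -0.33 -167.08] F [0.2 0.8 0.6] w 25.6
twist 0.019 shift [-388.9 -711.     3.4]
```

Request:
servo_tool(moves=[-16,-29.5,0,0.019,-16,-29.5,0,0,-16,-29.5,0,0,-16,-29.5,0,0,-16,-29.5,0,0,-16,-29.5,0,0,-16,-29.5,0,0,-16,-29.5,0,0,-16,-29.5,0,0,-16,-29.5,0,0,-16,-29.5,0,0,-16,-29.5,0,0])

```text
t: 1.52
ee_pos: [373.9, 186.8, 279.2]
eef_rot: [-179.2, -1.0, -170.1]
wrist_force: [0.6, 0.7, 0.2]
width: -0.3
```

```bash
python3 -c "
from h import *
goto((-245,0,290))"
```

```text
t 1.5167 at [ 96.8 202.5 279.2] yaw -1.9 rot [-179.24   -0.99 -170.08] F [0.6 0.7 0.2] w -0.3
twist -0.033 shift [-202.3 -342.   -10.1]
```

Request:
servo_tool(moves=[-17,-29,-1,-0.033,-17,-29,-1,0,-17,-29,-1,0,-17,-29,-1,0,-17,-29,-1,0,-17,-29,-1,0,-17,-29,-1,0,-17,-29,-1,0,-17,-29,0,0,-17,-29,0,0,-17,-29,0,0,-17,-29,0,0])

```text
t: 2.52
ee_pos: [643.1, -137.0, 271.3]
eef_rot: [-179.6, -2.0, -170.9]
wrist_force: [0.1, 0.2, -0.7]
width: 0.1
```

```bash
python3 -c "
from h import *
goto((-245,0,132))"
```

```text
t 2.5167 at [-275.2    5.3  271.3] yaw -2.71 rot [-179.57   -1.98 -170.89] F [ 0.1  0.2 -0.7] w 0.1
twist -0.047 shift [-10.2  31.1 138.9]
```

Request:
servo_tool(moves=[-1,0,20,-0.047,-1,0,20,0,-1,0,20,0,-1,0,20,0,-1,0,20,0,-1,0,20,0,-1,0,18,0,0,0,0,0])

```text
t: 3.18
ee_pos: [645.5, -146.0, 112.9]
eef_rot: [-179.8, -2.6, -170.3]
wrist_force: [-0.9, -0.2, -0.4]
width: -0.1
```

```bash
python3 -c "
from h import *
goto((13,0,132))"
```

```text
t 3.1833 at [-284.6    4.8  112.9] yaw -2.13 rot [-179.83   -2.57 -170.31] F [-0.9 -0.2 -0.4] w -0.1
twist -0.037 shift [ -4.  297.6 -19.7]
```

Request:
servo_tool(moves=[-1,0,-10,-0.037,-1,0,-9,0,0,8,0,0,0,12,0,0,0,12,0,0,0,12,0,0,0,12,0,0,0,12,0,0,0,12,0,0,0,12,0,0,0,12,0,0,0,12,0,0])

```text
t: 4.18
ee_pos: [621.8, -22.7, 131.4]
eef_rot: [-179.7, -2.7, -168.9]
wrist_force: [-0.6, -3.3, -0.2]
width: 0.0
```

```bash
python3 -c "
from h import *
goto((13,0,132))"
```

```text
t 4.1833 at [-159.     2.7  131.4] yaw -0.75 rot [-179.69   -2.75 -168.93] F [-0.6 -3.3 -0.2] w 0.0
twist -0.013 shift [ -2.7 172.   -1.5]
```

Pushing (3.3 N). I'll keep going.

Request:
servo_tool(moves=[0,12,0,-0.013,0,12,0,0,0,12,0,0,0,12,0,0,0,12,0,0,0,12,0,0,0,12,0,0,0,12,0,0,0,12,0,0,0,12,0,0,0,12,0,0,0,11,0,0])

```text
t: 5.18
ee_pos: [589.0, 132.9, 131.4]
eef_rot: [-179.7, -2.7, -168.1]
wrist_force: [0.7, -2.6, 0.6]
width: 0.0
```

```bash
python3 -c "
from h import *
goto((13,0,132))"
```

```text
t 5.1833 at [ -0.    3.  131.4] yaw 0.09 rot [-179.7    -2.7  -168.09] F [ 0.7 -2.6  0.6] w 0.0
twist 0.002 shift [-2.9 13.  -0.8]
```

Request:
servo_tool(moves=[0,6,0,0,0,6,0,0,0,5,0,0,0,5,0,0,0,5,0,0,0,5,0,0,0,5,0,0,0,6,0,0,0,6,0,0])

```text
t: 5.93
ee_pos: [586.0, 146.2, 132.3]
eef_rot: [-175.9, -2.9, -168.5]
wrist_force: [3.5, -25.1, 2.1]
width: -0.1
```

```bash
python3 -c "
from h import *
goto((13,0,132))"
```

```text
t 5.9333 at [ 13.6   3.2 132.3] yaw -0.33 rot [-175.89   -2.92 -168.5 ] F [  3.5 -25.1   2.1] w -0.1
twist -0.006 shift [-3.2 -0.6  0.2]
```

Request:
servo_tool(moves=[0,-10,0,0,0,-12,0,0,0,0,-20,0,0,0,-25,0,0,0,-30,0,0,0,-30,0,0,0,-25,0,0,0,-5,0,0,0,0,0], hand=28)

```text
t: 6.68
ee_pos: [594.1, 134.9, 271.2]
eef_rot: [-176.4, -3.4, -168.7]
wrist_force: [-0.8, 0.5, -0.7]
width: 28.1
```

```bash
python3 - <<'E'
from h import *
goto((170,30,250))
from workcell import eyes; import cv2
c=eyes.capture("top"); np.savez("pics/top1.npz",**c)
cv2.imwrite("pics/top1.png",cv2.resize(c["pixels"][100:350,20:340],(768,600),interpolation=cv2.INTER_CUBIC))
print([ (proj(c,M(p,pose))-[20,100])*2.4 for p in ((75,-125,168),(75,125,168),(170,85,188),(170,30,219))])
E
```

```text
t 6.6833 at [  0.8  -2.4 271.2] yaw -0.51 rot [-176.39   -3.38 -168.68] F [-0.8  0.5 -0.7] w 28.1
twist -0.009 shift [ 31.1 170.3  12.5]
[array([303.23923025, 159.09845275]), array([349.24515307, 457.03057121]), array([216.36258304, 427.69291363]), array([193.76948277, 354.53808332])]
```

View pics/top1.png

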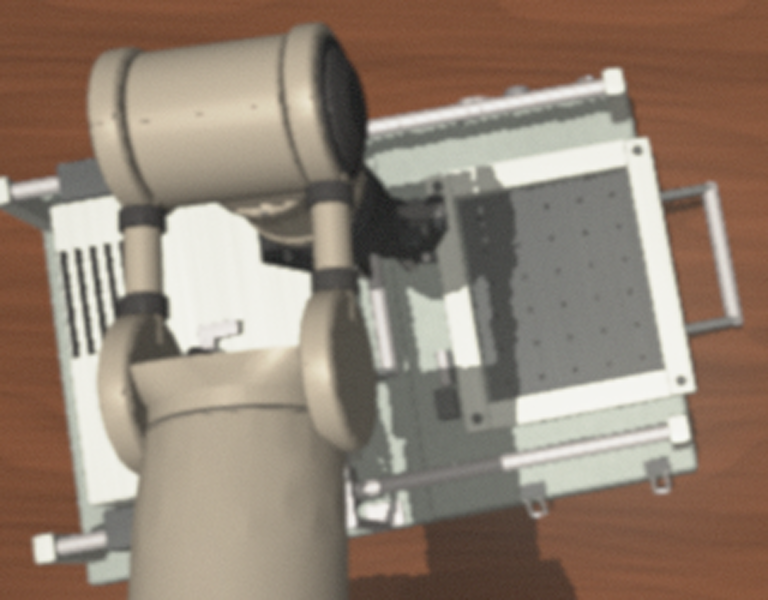

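The hood is home: its rear edge meets the rear end of the rails and the chamber is exposed. The frame bar lies at about (724,255). The arm hides the knob, so I'll move over it and check with the wrist camera.

Request:
servo_tool(moves=[3,17,0,-0.009,3,17,0,0,3,17,0,0,3,17,0,0,3,17,0,0,3,17,0,0,3,17,0,0,3,17,0,0,3,17,0,0,0,0,0,0])

```text
t: 7.57
ee_pos: [526.3, 282.7, 242.2]
eef_rot: [-176.6, -5.3, -168.3]
wrist_force: [-0.3, 0.5, -0.4]
width: 28.1
```

```bash
python3 - <<'E'
from h import *
goto((170,30,250))
from workcell import eyes; import cv2
c=eyes.capture("wrist"); np.savez("pics/w1.npz",**c)
cv2.imwrite("pics/w1.png",c["pixels"])
for p in ((170,85,188),(170,30,219)): print(proj(c,M(p,pose)))
s,R=st(); print("tcp",proj(c,s["ee_pos"]))
E
```

```text
t 7.5667 at [159.5  33.7 242.2] yaw -0.16 rot [-176.58   -5.27 -168.34] F [-0.3  0.5 -0.4] w 28.1
twist -0.003 shift [-2.9 10.  -8.7]
[343.2946411  182.46850167]
[341.73555498 305.58471802]
tcp [312.66491512 317.53683089]
```

View pics/w1.png

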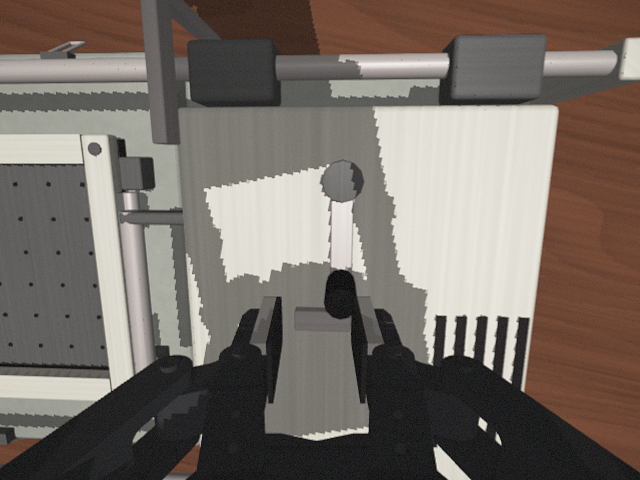

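The pivot is at (343,181) and the knob top at about (340,303), both matching the prediction. I'll centre the fork and lower it.

Request:
servo_tool(moves=[-1,5,0,0,-1,5,0,0,0,2,0,0,0,0,0,0])

```text
t: 7.95
ee_pos: [526.2, 292.1, 237.8]
eef_rot: [-176.4, -5.6, -168.5]
wrist_force: [-0.5, -0.6, -0.3]
width: 28.1
```

```bash
python3 - <<'E'
from h import *
s,R=st(); z=R[:,2]; goto(tuple(inm(M((170,30,206),pose)+14*z)))
E
```

```text
t 7.95 at [168.7  31.8 237.8] yaw -0.31 rot [-176.43   -5.59 -168.48] F [-0.5 -0.6 -0.3] w 28.1
twist -0.005 shift [-4.9  3.2 45.3]
```

Request:
servo_tool(moves=[-2,2,3,-0.005,-1,1,8,0,-1,0,8,0,0,0,8,0,0,0,7,0,0,0,5,0,0,0,0,0], hand=24)

```text
t: 8.53
ee_pos: [526.8, 290.9, 193.3]
eef_rot: [-176.4, -5.7, -168.3]
wrist_force: [0.6, -0.1, 0.3]
width: 24.0
```

```bash
python3 - <<'E'
from h import *
s,R=st(); z=R[:,2]; goto(tuple(inm(M((170,30,206),pose)+14*z)))
for a in np.radians([15,30,45,60,75,90,95]): print(np.degrees(a).round(),(-55*np.sin(a)).round(1),(-55*np.cos(a)).round(1))
E
```

```text
t 8.5333 at [167.3  31.5 193.3] yaw -0.13 rot [-176.43   -5.69 -168.31] F [ 0.6 -0.1  0.3] w 24.0
twist -0.002 shift [-0.2  1.9  1.1]
15.0 -14.2 -53.1
30.0 -27.5 -47.6
45.0 -38.9 -38.9
60.0 -47.6 -27.5
75.0 -53.1 -14.2
90.0 -55.0 -0.0
95.0 -54.8 4.8
```

Request:
servo_tool(moves=[0.3,-5.5,0,0.1,0.3,-5.5,0,0.1,0.3,-5.5,0,0.1,0.3,-5.5,0,0.1,0.3,-5.5,0,0.1,0.3,-5.5,0,0.1,0.3,-5.5,0,0.1,0.3,-5.5,0,0.1,0,0,0,0])

```text
t: 9.28
ee_pos: [517.3, 248.8, 196.7]
eef_rot: [-173.5, -1.3, 143.8]
wrist_force: [0.5, 0.0, -0.2]
width: 24.0
```

```bash
cat >arc.py <<'E'
from h import *
import sys
s,R=st(); m=inm(s["ee_pos"]-14*R[:,2])-[170,85,206]; print("rel pivot",m.round(1),"r",np.hypot(*m[:2]).round(1),"ang",np.arctan2(-m[0],-m[1]).round(3),"yaw rad",-np.radians(yawm(R)).round(3),"tool z",R[:,2].round(3),"F",s["wrist_force"].round(1),"w",s["width"].round(1))
E
python3 arc.py
```

```text
Traceback (most recent call last):
  File "arc.py", line 3, in <module>
    s,R=st(); m=inm(s["ee_pos"]-14*R[:,2])-[170,85,206]; print("rel pivot",m.round(1),"r",np.hypot(*m[:2]).round(1),"ang",np.arctan2(-m[0],-m[1]).round(3),"yaw rad",-np.radians(yawm(R)).round(3),"tool z",R[:,2].round(3),"F",s["wrist_force"].round(1),"w",s["width"].round(1))
                                                                                                                                                                                                                                                              ^^^^^^^^^^^^^^^^
AttributeError: 'float' object has no attribute 'round'
```

```bash
sed -i 's/s\["width"\].round(1)/s["width"]/' arc.py; python3 arc.py
```

```text
rel pivot [-41.  -37.    4.6] r 55.2 ang 0.837 yaw rad 0.838 tool z [-0.084 -0.078 -0.993] F [ 0.5  0.  -0.2] w 23.974528111944508
```

Tracking is excellent. I'll lower it 2 mm and continue the remaining ~0.78 rad.

Request:
servo_tool(moves=[0.3,-5.5,1,0.1,0.3,-5.5,1,0.1,0.3,-5.5,0,0.1,0.3,-5.5,0,0.1,0.3,-5.5,0,0.1,0.3,-5.5,0,0.1,0.3,-5,0,0.09,0,-3,0,0.03,0,-3,0,0,0,-2,0,0])

```text
t: 10.12
ee_pos: [480.7, 227.9, 201.0]
eef_rot: [-174.9, 3.2, 102.6]
wrist_force: [7.1, 0.1, -4.3]
width: 24.1
```

```bash
python3 arc.py
```

```text
rel pivot [-54.1   3.2   8.9] r 54.2 ang 1.63 yaw rad 1.557 tool z [-0.075 -0.075 -0.994] F [ 7.1  0.1 -4.3] w 24.10463366956184
```

Request:
servo_tool(moves=[0,-3,0,0,0,-3,0,0,0,-2,0,0])

```text
t: 10.37
ee_pos: [480.8, 227.8, 201.4]
eef_rot: [-175.9, 3.2, 103.1]
wrist_force: [6.8, 1.0, -5.1]
width: 24.1
```

```bash
python3 arc.py
```

```text
rel pivot [-54.2   3.5   9.4] r 54.3 ang 1.635 yaw rad 1.549 tool z [-0.057 -0.07  -0.996] F [ 6.8  1.  -5.1] w 24.134145898739384
```

Request:
servo_tool(moves=[0,3,0,0,0,1,-5,0,0,0,-15,0,0,0,-20,0,0,0,-20,0,0,0,-15,0,0,0,-5,0])

```text
t: 10.95
ee_pos: [487.9, 234.6, 283.6]
eef_rot: [-175.4, 3.1, 103.8]
wrist_force: [0.0, -0.1, 0.4]
width: 23.6
```

```bash
python3 - <<'E'
from h import *
goto((-255,0,200))
from workcell import eyes; import cv2
c=eyes.capture("wrist"); cv2.imwrite("pics/w2.png",c["pixels"])
for p in ((170,85,188),(115,85,219),(77,104,192)): print(proj(c,M(p,pose)))
E
```

```text
t 10.95 at [120.3  81.1 283.6] yaw -88.03 rot [-175.39    3.11  103.8 ] F [ 0.  -0.1  0.4] w 23.6
twist -1.536 shift [ -89.1 -369.9   98.2]
[326.53345457 157.43258959]
[319.6800904  263.62079689]
[292.35075051 297.82105515]
```

View pics/w2.png

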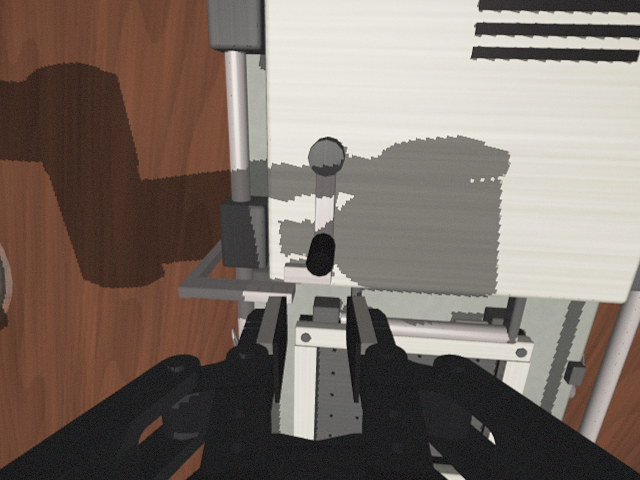

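The catch arm points to the front: pivot (326,157), knob (320,262), toe (307,272) just behind the keeper (240,290). Locked. Next, twist back and go over the frame bar.

Request:
servo_tool(moves=[0,0,0,-0.12,0,0,0,-0.12,0,0,0,-0.12,0,0,0,-0.12,0,0,0,-0.12,0,0,0,-0.12,0,0,0,-0.12,0,0,0,-0.12,0,0,0,-0.12,0,0,0,-0.12,0,0,0,-0.12,0,0,0,-0.12], hand=36)

```text
t: 12.0
ee_pos: [482.4, 233.7, 274.4]
eef_rot: [-176.4, -5.4, -170.7]
wrist_force: [-0.4, -0.6, -0.5]
width: 35.7
```

```bash
python3 - <<'E'
from h import *
goto((-255,0,200))
E
```

```text
t 12.0 at [120.4  86.6 274.4] yaw -2.57 rot [-176.42   -5.43 -170.74] F [-0.4 -0.6 -0.5] w 35.7
twist -0.045 shift [ -93.4 -371.    87.4]
```

Request:
servo_tool(moves=[-4,-17,1,-0.045,-4,-17,1,0,-4,-17,1,0,-4,-17,1,0,-4,-17,1,0,-4,-17,1,0,-4,-17,1,0,-4,-17,1,0,-4,-17,1,0,-4,-17,1,0,-4,-17,1,0,-4,-17,1,0])

```text
t: 13.0
ee_pos: [568.9, 39.3, 256.7]
eef_rot: [-177.1, -7.1, -166.6]
wrist_force: [1.3, 0.7, -0.5]
width: 35.9
```

Request:
servo_tool(moves=[-4,-17,1,0,-4,-17,1,0,-4,-17,1,0,-4,-17,1,0,-4,-17,1,0,-4,-17,1,0,-4,-17,1,0,-4,-17,1,0,-4,-12,1,0,0,0,0,0])

```text
t: 13.83
ee_pos: [636.3, -105.7, 237.8]
eef_rot: [-177.6, -8.2, -166.2]
wrist_force: [0.9, -0.9, 0.2]
width: 35.9
```

```bash
python3 - <<'E'
from h import *
goto((-255,0,200))
E
```

```text
t 13.8333 at [-243.3    5.5  237.8] yaw 1.94 rot [-177.63   -8.24 -166.24] F [ 0.9 -0.9  0.2] w 35.9
twist 0.034 shift [-10.8 -10.   37.1]
```

Request:
servo_tool(moves=[-2,-5,10,0.034,-2,-5,15,0,0,0,10,0,0,0,0,0])

```text
t: 14.17
ee_pos: [636.1, -115.9, 198.9]
eef_rot: [-177.6, -8.4, -168.2]
wrist_force: [-0.4, 0.3, -0.6]
width: 35.9
```

```bash
cat >fr.py <<'E'
from h import *
s,R=st(); z=R[:,2]; goto(tuple(inm(M((-255,0,84),pose)+18*z)))
E
python3 fr.py; python3 - <<'E'
from h import *
from workcell import eyes; import cv2
c=eyes.capture("wrist"); cv2.imwrite("pics/w3.png",c["pixels"])
for p in ((-255,-56,91),(-255,56,91),(-262,0,84),(-248,0,84)): print(proj(c,M(p,pose)))
E
```

```text
t 14.1667 at [-253.2    7.9  198.9] yaw -0.01 rot [-177.56   -8.42 -168.19] F [-0.4  0.3 -0.6] w 35.9
twist -0.0 shift [-24.6   3.  130.5]
[319.6152677  351.34819168]
[320.897142   191.34907201]
[310.59226169 271.43854029]
[330.55384102 271.75654004]
```

View pics/w3.png

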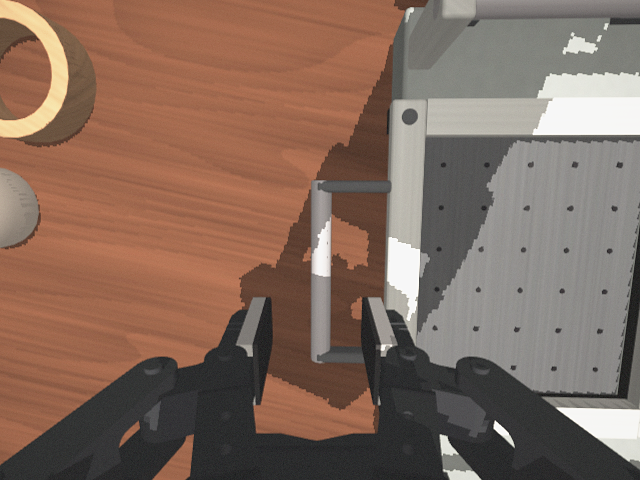

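The bar is at col 320, rows 185–358, as predicted, and the fingers are centred on col 317. I'll descend.

Request:
servo_tool(moves=[-4,0.5,14,0,-4,0.5,16,0,-4,0.5,16,0,-4,0.5,16,0,-4,0,16,0,-3,0,16,0,0,0,10,0,0,0,5,0,0,0,0,0])

```text
t: 14.97
ee_pos: [645.7, -111.3, 91.6]
eef_rot: [-177.4, -7.9, -167.8]
wrist_force: [0.3, -0.5, 0.2]
width: 36.3
```

```bash
python3 fr.py
```

```text
t 14.9667 at [-250.7   -2.5   91.6] yaw 0.42 rot [-177.42   -7.94 -167.76] F [ 0.3 -0.5  0.2] w 36.3
twist 0.007 shift [ 1.5 -3.9 26.1]
```

Request:
servo_tool(moves=[0,-2,8,0.007,0,-2,9,0,0,0,8,0,0,0,0,0])

```text
t: 15.3
ee_pos: [644.6, -117.6, 68.1]
eef_rot: [-177.2, -7.7, -168.2]
wrist_force: [-0.1, 0.1, 0.2]
width: 36.0
```

```bash
python3 fr.py
```

```text
t 15.3 at [-2.566e+02 -1.000e-01  6.810e+01] yaw -0.01 rot [-177.24   -7.67 -168.19] F [-0.1  0.1  0.2] w 36.0
twist -0.0 shift [2.3 0.8 2.2]
```

Close on the bar.

Request:
servo_tool(moves=[0,0.5,2,0,0,0,0,0,0,0,0,0,0,0,0,0,0,0,0,0,0,0,0,0], hand=0)

```text
t: 15.8
ee_pos: [644.0, -117.1, 65.9]
eef_rot: [-177.3, -7.7, -168.2]
wrist_force: [-0.4, 0.6, -1.6]
width: 12.3
```

```bash
python3 fr.py
```

```text
t 15.8 at [-256.     0.3   65.9] yaw -0.04 rot [-177.29   -7.69 -168.22] F [-0.4  0.6 -1.6] w 12.3
twist -0.001 shift [ 2.1  0.1 -0. ]
```

```bash
cat >lift.py <<'E'
from h import *
import sys
d,n=float(sys.argv[1]),int(sys.argv[2])
s,R=st(); g=s["ee_pos"]-18*R[:,2]; m=inm(g)-[0,0,84]; th=np.arctan2(m[2],-m[0])
print("t",s["t"],"bar",m.round(1),"r",np.hypot(m[0],m[2]).round(1),"th",th.round(4),"yaw",yawm(R).round(2),"rot",s["eef_rot"].round(1),"F",s["wrist_force"].round(1),"w",round(s["width"],1))
print("bar y fix (tool)",(R.T@(M([0,0,0],pose)-M([0,m[1],0],pose))).round(1))
P=lambda a:M((-255*np.cos(a),0,84+255*np.sin(a)),pose)
for i in range(n): print((th+(i+1)*d).round(3),(R.T@(P(th+(i+1)*d)-P(th+i*d))).round(1))
E
python3 lift.py 0.05 12
```

```text
t 15.8 bar [-255.1   -2.1   -0.3] r 255.1 th -0.0011 yaw -0.04 rot [-177.3   -7.7 -168.2] F [-0.4  0.6 -1.6] w 12.3
bar y fix (tool) [2.1 0.  0.3]
0.049 [  1.7  -0.3 -12.6]
0.099 [  1.7   0.3 -12.6]
0.149 [  1.7   1.  -12.6]
0.199 [  1.7   1.6 -12.5]
0.249 [  1.7   2.2 -12.4]
0.299 [  1.6   2.9 -12.3]
0.349 [  1.6   3.5 -12.2]
0.399 [  1.6   4.1 -12. ]
0.449 [  1.6   4.7 -11.8]
0.499 [  1.5   5.3 -11.5]
0.549 [  1.5   5.9 -11.2]
0.599 [  1.4   6.4 -10.9]
```

Request:
servo_tool(moves=[1.5,-0.3,-8,0,1.7,0.3,-12.6,0,1.7,1,-12.6,0,1.7,1.6,-12.5,0,1.7,2.2,-12.4,0,1.6,2.9,-12.3,0])

```text
t: 16.3
ee_pos: [641.8, -106.7, 140.2]
eef_rot: [-177.2, -7.7, -168.2]
wrist_force: [1.5, 2.9, -5.2]
width: 11.9
```

```bash
python3 lift.py 0.05 12
```

```text
t 16.3 bar [-244.5   -2.    74. ] r 255.5 th 0.294 yaw -0.05 rot [-177.2   -7.7 -168.2] F [ 1.5  2.9 -5.2] w 11.9
bar y fix (tool) [2.  0.  0.3]
0.344 [  1.6   3.4 -12.2]
0.394 [  1.6   4.  -12. ]
0.444 [  1.6   4.6 -11.8]
0.494 [  1.5   5.2 -11.5]
0.544 [  1.5   5.8 -11.3]
0.594 [  1.4   6.3 -11. ]
0.644 [  1.4   6.9 -10.6]
0.694 [  1.3   7.4 -10.3]
0.744 [ 1.3  7.9 -9.9]
0.794 [ 1.2  8.4 -9.5]
0.844 [ 1.2  8.9 -9.1]
0.894 [ 1.1  9.3 -8.6]
```

Works beautifully; frame weight shows as −5 N.

Request:
servo_tool(moves=[1.6,3.4,-12.2,0,1.6,4,-12,0,1.6,4.6,-11.8,0,1.5,5.2,-11.5,0,1.5,5.8,-11.3,0,1.4,6.3,-11,0,1.4,6.9,-10.6,0,1.3,7.4,-10.3,0,1.3,7.9,-9.9,0])

```text
t: 17.05
ee_pos: [628.3, -43.2, 251.9]
eef_rot: [-177.5, -7.4, -168.1]
wrist_force: [3.5, 4.9, -8.2]
width: 11.6
```

```bash
python3 lift.py 0.05 12
```

```text
t 17.05 bar [-179.7   -1.7  185.7] r 258.4 th 0.8018 yaw 0.12 rot [-177.5   -7.4 -168.1] F [ 3.5  4.9 -8.2] w 11.6
bar y fix (tool) [1.7 0.  0.2]
0.852 [ 1.1  9.  -9. ]
0.902 [ 1.   9.4 -8.5]
0.952 [ 1.   9.9 -8. ]
1.002 [ 0.9 10.3 -7.5]
1.052 [ 0.8 10.6 -7. ]
1.102 [ 0.8 11.  -6.5]
1.152 [ 0.7 11.3 -5.9]
1.202 [ 0.6 11.6 -5.4]
1.252 [ 0.5 11.8 -4.8]
1.302 [ 0.5 12.  -4.2]
1.352 [ 0.4 12.2 -3.6]
1.402 [ 0.3 12.4 -3. ]
```

Request:
servo_tool(moves=[1.1,9.2,-8.5,0,1,9.6,-8,0,1,10,-7.6,0,0.9,10.4,-7,0,0.8,10.7,-6.6,0,0.8,11,-6,0,0.7,11.3,-5.5,0,0.6,11,-5,0])

```text
t: 17.72
ee_pos: [609.7, 44.8, 312.3]
eef_rot: [-177.0, -7.1, -168.3]
wrist_force: [4.0, -2.7, 4.0]
width: 11.5
```

```bash
python3 lift.py 0.05 9
```

```text
t 17.7167 bar [-89.5  -1.5 246.1] r 261.9 th 1.2218 yaw -0.12 rot [-177.    -7.1 -168.3] F [ 4.  -2.7  4. ] w 11.5
bar y fix (tool) [1.5 0.  0.2]
1.272 [ 0.5 11.9 -4.7]
1.322 [ 0.4 12.1 -4.1]
1.372 [ 0.4 12.3 -3.5]
1.422 [ 0.3 12.4 -2.8]
1.472 [ 0.2 12.6 -2.2]
1.522 [ 0.1 12.6 -1.6]
1.572 [ 0.1 12.7 -1. ]
1.622 [-0.  12.7 -0.3]
1.672 [-0.1 12.7  0.3]
```

Request:
servo_tool(moves=[0.3,9,-1.5,0,0.3,9,-1,0,0.3,9,-0.5,0,0.3,7,0,0,0,0,0,0])

```text
t: 18.13
ee_pos: [602.2, 81.1, 324.3]
eef_rot: [-176.4, -6.2, -168.4]
wrist_force: [3.2, 0.5, -6.6]
width: 11.8
```

```bash
python3 lift.py 0.05 5; python3 - <<'E'
from workcell import eyes; import cv2, numpy as np
from h import *
c=eyes.capture("scene"); np.savez("pics/s2.npz",**c)
cv2.imwrite("pics/s2.png",c["pixels"])
for th in (1.4,1.45,1.5,1.571):
  print(th,[proj(c,M((-r*np.cos(th),y,84+r*np.sin(th)),pose)).round(0).tolist() for r in(210,255) for y in (-115*(r<230)-56*(r>230),115*(r<230)+56*(r>230))])
E
```

```text
t 18.1333 bar [-52.3  -1.3 258.1] r 263.4 th 1.3709 yaw -0.2 rot [-176.4   -6.2 -168.4] F [ 3.2  0.5 -6.6] w 11.8
bar y fix (tool) [1.3 0.  0.1]
1.421 [ 0.3 12.4 -3. ]
1.471 [ 0.2 12.5 -2.4]
1.521 [ 0.1 12.6 -1.7]
1.571 [ 0.1 12.7 -1.1]
1.621 [ 0.  12.7 -0.5]
1.4 [[392.0, 261.0], [425.0, 177.0], [401.0, 202.0], [418.0, 165.0]]
1.45 [[401.0, 262.0], [433.0, 178.0], [412.0, 202.0], [428.0, 165.0]]
1.5 [[411.0, 264.0], [440.0, 178.0], [423.0, 204.0], [437.0, 166.0]]
1.571 [[424.0, 267.0], [450.0, 180.0], [439.0, 206.0], [451.0, 168.0]]
```

View pics/s2.png

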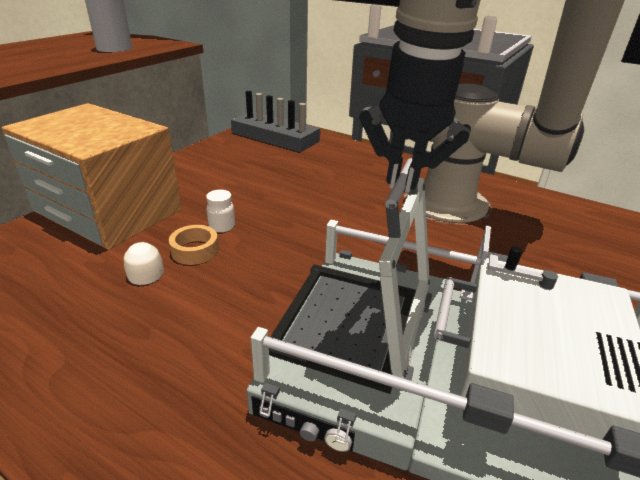

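The frame is near 1.38 rad, with bar ends at (398,202) and (409,163). The bar has slid toward the fingertips, so I'll lower the tool to re-seat it before the final part.

Request:
servo_tool(moves=[0,0,3,0,0,0,3,0,0,0,3,0,0,0,2,0,0,0,0,0])

```text
t: 18.6
ee_pos: [603.1, 77.5, 323.4]
eef_rot: [-175.9, -5.3, -168.5]
wrist_force: [4.9, 1.6, -7.1]
width: 11.7
```

```bash
python3 lift.py 0.05 5
```

```text
t 18.6 bar [-55.9  -1.1 257.3] r 263.3 th 1.3571 yaw -0.37 rot [-175.9   -5.3 -168.5] F [ 4.9  1.6 -7.1] w 11.7
bar y fix (tool) [1.1 0.  0.1]
1.407 [ 0.3 12.3 -3.3]
1.457 [ 0.2 12.5 -2.6]
1.507 [ 0.2 12.6 -2. ]
1.557 [ 0.1 12.7 -1.4]
1.607 [ 0.1 12.7 -0.8]
```

Request:
servo_tool(moves=[0.2,8,-0.3,0,0.2,8,-0.3,0,0.1,8,-0.3,0,0.1,8,0,0,0,6,0,0,0,4,0,0,0,0,0,0])

```text
t: 19.18
ee_pos: [595.2, 115.5, 329.1]
eef_rot: [-175.4, -4.7, -168.9]
wrist_force: [3.8, -0.6, -1.2]
width: 11.6
```

```bash
python3 lift.py 0.05 2
```

```text
t 19.1833 bar [-16.9  -1.  263. ] r 263.5 th 1.5065 yaw -0.74 rot [-175.4   -4.7 -168.9] F [ 3.8 -0.6 -1.2] w 11.6
bar y fix (tool) [ 1.  -0.   0.1]
1.556 [ 0.2 12.7 -1.5]
1.606 [ 0.2 12.7 -0.9]
```

Request:
servo_tool(moves=[0.2,5,-0.4,0,0.2,5,-0.4,0,0,4,-0.3,0,0,2,0,0,0,0,0,0,0,0,0,0])

```text
t: 19.68
ee_pos: [591.7, 132.4, 329.2]
eef_rot: [-175.4, -4.7, -168.9]
wrist_force: [3.3, -1.0, 4.0]
width: 11.6
```

```bash
python3 lift.py 0.05 2
```

```text
t 19.6833 bar [  0.3  -1.1 263.1] r 263.1 th 1.5721 yaw -0.73 rot [-175.4   -4.7 -168.9] F [ 3.3 -1.   4. ] w 11.6
bar y fix (tool) [ 1.1 -0.   0.1]
1.622 [ 0.1 12.7 -0.7]
1.672 [ 0.1 12.7 -0.1]
```

Request:
servo_tool(moves=[0,0,0,0,0,0,0,0,0,0,0,0,0,0,0,0,0,0,0,0,0,0,0,0])

```text
t: 20.18
ee_pos: [591.8, 132.3, 329.2]
eef_rot: [-175.4, -4.7, -168.9]
wrist_force: [2.1, -0.3, 3.1]
width: 11.5
```

```bash
python3 lift.py 0.05 1; python3 - <<'E'
from workcell import eyes; import cv2, numpy as np
from h import *
c=eyes.capture("scene")
o=np.array([340,130])
cv2.imwrite("pics/s3.png",cv2.resize(c["pixels"][130:380,340:580],(576,600),interpolation=cv2.INTER_CUBIC))
for th in (1.5,1.571,1.64):
  print(th,[((proj(c,M((-r*np.cos(th),y,84+r*np.sin(th)),pose))-o)*2.4).round(0).tolist() for r,y in((210,-115),(210,115),(255,-56),(255,56))])
print("catch knob",((proj(c,M((115,85,219),pose))-o)*2.4).round(),"hood corner",((proj(c,M((75,125,168),pose))-o)*2.4).round(),((proj(c,M((75,-125,168),pose))-o)*2.4).round())
t=eyes.capture("top"); z=t["z_map"]
for n,u,v in(("cast",457,203),("tape",446,256),("jar",460,307)):
    d=z[v,u]; print(n,(t["T"]@[(u-t["cx"])/t["fx"]*d,(v-t["cy"])/t["fy"]*d,d,1]).round(0))
E
```

```text
t 20.1833 bar [  0.3  -1.1 263.1] r 263.1 th 1.5718 yaw -0.72 rot [-175.4   -4.7 -168.9] F [ 2.1 -0.3  3.1] w 11.5
bar y fix (tool) [ 1.1 -0.   0.1]
1.622 [ 0.1 12.7 -0.7]
1.5 [[170.0, 321.0], [239.0, 116.0], [200.0, 177.0], [233.0, 86.0]]
1.571 [[202.0, 328.0], [264.0, 119.0], [238.0, 183.0], [266.0, 90.0]]
1.64 [[234.0, 337.0], [287.0, 124.0], [276.0, 191.0], [299.0, 97.0]]
catch knob [426. 285.] hood corner [342. 301.] [310. 577.]
cast [ 661. -408.   68.    1.]
tape [ 555. -399.   -2.    1.]
jar [ 438. -407.   86.    1.]
```

View pics/s3.png

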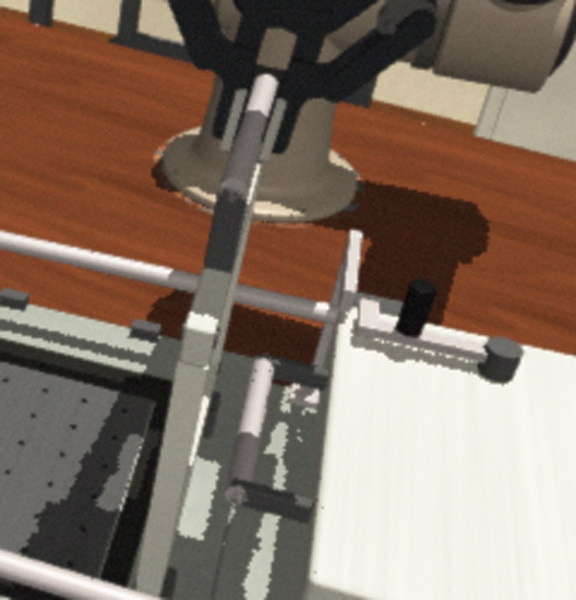

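The bar ends at (234,187) and (264,80) match upright, about 1.565 rad. The knob at (421,287) and the hood corner at (342,301) match locked and home. The pose held still for 0.5 s, so I'm handing in.

```bash
python3 -c "
from workcell import workorder
print(workorder.finish_job())
from h import *
s,R=st(); print(s['t'],inm(s['ee_pos']).round(1),s['wrist_force'].round(1),s['width'])"
```

```text
the job is handed in; nothing more can be done
None
the job is handed in; nothing more can be done
```

The machine is set for loading: the hood is home and locked, and the clamp frame stands upright with its bar gripped. I handed the job in at about 20 s of the 67 s allowed; it gives no verdict, so these are my own last checks.

- **Hood:** I pushed it back until it met its stop with 25 N of push. In the last pictures it sits where a fully home hood should.
- **Catch:** I turned it round to its stop, estimated at about 1.56 rad. The toe lies just behind the keeper.
- **Frame:** It stands at about 1.57 rad by the arm's pose and 1.565 rad by the camera. The arm did not move over the last 0.5 s, with the fingers closed on the bar and only about 4 N at the wrist.
- **Cast, tape and jar:** The camera depth readings are within about 5 mm of where they started.

Two things did not go exactly as planned, and neither upset the final hold:

- **Bar position in the pads:** The bar slid about 8 mm toward the fingertips during the lift. Pressing down did not re-seat it, but it stayed gripped. The fingers read 11.5 mm on the 14 mm bar; I put this down to soft pads but did not check it.
- **Gripper tilt:** The gripper drifted about 5° from vertical, which this interface cannot correct.

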